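Release three tablets in order at the dissolution bath

TASK

Release the tablets into the bath: with shut fingertips, gently press down the push cap of the yellow drop head, then the green one, then the blue one, each until it comes up against its springy stop, so that it stays down. Only touch the caps from above - do not ram them, and do not lift, push aside or tip the heads - and leave the red head, the port lids and everything else on the bench as they are. Finish with the hand clear.

Things in the scene. Friction and masses are not known exactly. Their poses are not given: they have to be found in the camera images.
- yellow_top (a point): Centre of the upper face of the yellow push cap, a yellow disc 30 mm across and 8 mm thick on top of the yellow drop head; its z axis points up. It moves down with the cap.
- yellow_cap (a joint): How far the yellow cap is pressed, m: 0 = fully up, 0.016 = stop at the bottom. It moves straight down under about 3 N, has no return spring and stays where it is left. The disc on top rides on a soft spring of 1.6 N/mm that gives about 2 mm while the cap is being pushed and up to 8 mm (13 N) once it is against its stop, and springs back when let go. Starts within 2 mm of fully up; from 0.010 on, the tablet has been released.
- yellow_head: The yellow tablet-drop head: dark foot 62 mm across, aluminium barrel 44 mm across with a yellow band, yellow cap on top. Origin at the centre of its underside, z up; the barrel ends 42 mm above it, and the cap's top is 76 mm above it when fully up. Stands loose on the bath's cover plate; nothing holds it but its weight (about 0.45 kg).
- green_top (a point): Centre of the upper face of the green push cap, a green disc 30 mm across and 8 mm thick on top of the green drop head; its z axis points up. It moves down with the cap.
- green_cap (a joint): How far the green cap is pressed, m: 0 = fully up, 0.016 = stop at the bottom. It moves straight down under about 3 N, has no return spring and stays where it is left. The disc on top rides on a soft spring of 1.6 N/mm that gives about 2 mm while the cap is being pushed and up to 8 mm (13 N) once it is against its stop, and springs back when let go. Starts within 2 mm of fully up; from 0.010 on, the tablet has been released.
- green_head: The green tablet-drop head: dark foot 62 mm across, aluminium barrel 44 mm across with a green band, green cap on top. Origin at the centre of its underside, z up; the barrel ends 42 mm above it, and the cap's top is 76 mm above it when fully up. Stands loose on the bath's cover plate; nothing holds it but its weight (about 0.45 kg).
- blue_top (a point): Centre of the upper face of the blue push cap, a blue disc 30 mm across and 8 mm thick on top of the blue drop head; its z axis points up. It moves down with the cap.
- blue_cap (a joint): How far the blue cap is pressed, m: 0 = fully up, 0.016 = stop at the bottom. It moves straight down under about 3 N, has no return spring and stays where it is left. The disc on top rides on a soft spring of 1.6 N/mm that gives about 2 mm while the cap is being pushed and up to 8 mm (13 N) once it is against its stop, and springs back when let go. Starts within 2 mm of fully up; from 0.010 on, the tablet has been released.
- blue_head: The blue tablet-drop head: dark foot 62 mm across, aluminium barrel 44 mm across with a blue band, blue cap on top. Origin at the centre of its underside, z up; the barrel ends 42 mm above it, and the cap's top is 76 mm above it when fully up. Stands loose on the bath's cover plate; nothing holds it but its weight (about 0.45 kg).
- red_top (a point): Centre of the upper face of the red push cap, a red disc 30 mm across and 8 mm thick on top of the red drop head; its z axis points up. It moves down with the cap.
- red_cap (a joint): How far the red cap is pressed, m: 0 = fully up, 0.016 = stop at the bottom. It moves straight down under about 3 N, has no return spring and stays where it is left. The disc on top rides on a soft spring of 1.6 N/mm that gives about 2 mm while the cap is being pushed and up to 8 mm (13 N) once it is against its stop, and springs back when let go. Starts within 2 mm of fully up; from 0.010 on, the tablet has been released.
- red_head: The red tablet-drop head: dark foot 62 mm across, aluminium barrel 44 mm across with a red band, red cap on top. Origin at the centre of its underside, z up; the barrel ends 42 mm above it, and the cap's top is 76 mm above it when fully up. Stands loose on the bath's cover plate; nothing holds it but its weight (about 0.45 kg).
- bath: Bath fixed to the bench: grey base, clear tank, white cover plate 250 mm (its x) by 350 mm (its y) whose upper face is 150 mm above the origin (centre of the underside, on the bench). Six ports in two rows of three (at x = +-55 mm, y = -100, 0, 100 mm) hold the four heads and two lids in any arrangement, each up to 6 mm off its port's centre.
- lid0: Loose black port lid, 64 mm across, with a knob, 28 mm high in all, lying on the cover plate; origin at the centre of its underside. To be left alone.
- lid1: Loose black port lid, 64 mm across, with a knob, 28 mm high in all, lying on the cover plate; origin at the centre of its underside. To be left alone.
- beaker: Loose glass beaker, 72 mm across, 90 mm high, on the bench beside the bath; origin at the centre of its underside. To be left alone.
- bottle: Loose amber bottle, 60 mm across, 130 mm high, on the bench beside the bath; origin at the centre of its underside. To be left alone.
- jar: Loose white jar with blue cap, 60 mm across, 70 mm high, on the bench beside the bath; origin at the centre of its underside. To be left alone.
- spatula: Loose spatula 180 mm long lying on the bench beside the bath. To be left alone.
Mind the look-alikes: they are no part of the job. What is shaped like the yellow_head but purple is not meant.

How it is judged (in metres and radians):
On the way, in this order (a step that is already met when the one before it is completed fails the run):
1. the yellow cap is pressed down at least 10 mm (value of joint yellow_cap above 0.01 m), for 0.1 s.
2. the green cap is pressed down at least 10 mm (value of joint green_cap above 0.01 m), for 0.1 s.
3. the blue cap is pressed down at least 10 mm (value of joint blue_cap above 0.01 m), for 0.1 s.
At the end, for the whole second after the job is handed in: The yellow, green and blue caps are each at least 10 mm down and the red cap less than 4 mm; all four heads stand upright (within 0.1 rad), at rest and within 15 mm of where they started; lids and bench things are within 20 mm of where they started (value of joint each of yellow_cap, green_cap, blue_cap above 0.01 m and value of joint red_cap below 0.004 m and distance of each of yellow_head, green_head, blue_head, red_head from where it was at the start of the episode below 0.015 m and angle between each of yellow_head, green_head, blue_head, red_head's own z axis and vertical below 0.1 rad and linear speed of each of yellow_head, green_head, blue_head, red_head below 0.02 m/s and distance of each of lid0, lid1, beaker, bottle, jar, spatula from where it was at the start of the episode below 0.02 m); the robot touches nothing.
It fails at once if a cap is pressed (over 4 mm) before the cap ahead of it in the order is down ((value of joint green_cap above 0.004 m and value of joint yellow_cap below 0.01 m) or (value of joint blue_cap above 0.004 m and value of joint green_cap below 0.01 m)).
It fails at once if the red cap is pressed more than 4 mm (value of joint red_cap above 0.004 m).
It fails at once if a head or its cap is pushed with more than 20 N (contact force between any of yellow_head, green_head, blue_head, red_head and the fingers above 20 N or contact force between any of yellow_head, green_head, blue_head, red_head and the arm above 20 N).
It fails at once if a head is lifted, shoved (15 mm) or tipped (0.25 rad) (distance of any of yellow_head, green_head, blue_head, red_head from where it was at the start of the episode above 0.015 m or angle between any of yellow_head, green_head, blue_head, red_head's own z axis and vertical above 0.25 rad).
It fails at once if a lid or a thing on the bench is moved more than 20 mm (distance of any of lid0, lid1, beaker, bottle, jar, spatula from where it was at the start of the episode above 0.02 m).
It also fails if it takes over 48 s, if anything falls off the work surface, if the arm or the gripper's body presses on something with over 40 N, if the wrist force passes 120 N, or if a joint passes its speed limit or range.

ROBOT

A 6-joint arm with a two-finger parallel gripper is mounted at the origin on the work surface. World frame = base frame: x ahead of the robot, y to its left, z up, the work surface at z = 0. Lengths are in m, angles in degrees, forces in N, time in s.
With the tool pointing down it reaches from about 0.375 to 0.9 m from the base axis. Payload 3.1 kg.
Tool frame: the origin (TCP) lies between the finger pads; the fingertips stand 11 mm ahead of it and the grasp point (between the pads) lies 8 mm behind it; z points along the fingers, y is the line along which they close (so a half turn about z gives the same grasp; the last joint's range is limited). The gripper opens to 87 mm and grips with 3 to 60 N. Pads are 19 mm wide; open, the fingers measure 117 mm over their backs; the gripper's body (75 mm by 190 mm) begins 51 mm behind the grasp point.
Start: joints at [-75.716, 30.224, 82.088, -0, 67.689, -10.227], TCP at [0.259, -0.569, 0.234] pointing down, gripper open.
Joint ranges: [-176.69, 176.69], [-43.24, 126.21], [12.49, 139.97], [-82, 262], [0, 151.66], [-163.58, 163.58]. Speed limits (degrees/s): [159.86, 159.86, 180, 180, 180, 180].

INTERFACE

Orientations are given as a 3x3 rotation matrix whose columns are the frame's x, y, z axes.
In Python, from rig import bot gives the robot as it stands.
- The arm moves only by the tool apply_moves, never from a script. Its argument "steps" is a list that holds one entry, the list of rows, each a list of 7 numbers: the shift along the tool's x, y, z in cm, then the turn, a rotation vector about the tool's x, y, z in degrees, then the gripper command: -1 is shut, 1 is fully open, values between are in proportion. In form: [[[dx, dy, dz, rx, ry, rz, jaw], ...]]. A call has 1 to 20 rows; each row is the pose to reach, as a shift and turn from the pose commanded when the call began, along the tool's axes at that moment; what a row does not reach only later rows make up. A row lasts 1/8 s, in which the tool goes at most 62.5 mm and 10.7 degrees, less where a joint would pass 70% of its speed; a pose out of reach is approached as far as the arm can. A call with a gripper value outside its range is refused whole. The fingers move at their own pace and stop on an object; the grip force is fixed at half the most. Time passes only in rows, so rows that repeat a pose let the fingers close. It gives the time, the measured TCP pose, the force, the opening and the grip force at its end, in the units of the state.
- bot.read_state(): the state, without advancing time (a new reading comes with each control period).
- bot.capture(name): name is "scene" or "top" or "wrist"; returns the picture (420x560x3 uint8, blue, green, red); there is no depth.
- bot.camera_model(name): a dict with "intrinsics" (3x3 intrinsics, pixels), "R" (3x3) and "t" (3): a world point X has camera coordinates R X + t. Camera axes: x right, y down, z forward; pixel columns grow to the right and rows downward; lengths in m; the calibration is good to about 2 mm. A picture is of the moment at which its call begins: read the wrist's pose just before it. camera_model takes no time and is no camera call; for the wrist camera it gives the pose at the moment of the call.
- bot.hand_in(): hands the job in; it is judged then, once.
The state is a dict: "time_s": time; "joint_positions": joint angles; "qvel": joint speeds; "tau": joint torques, N m; "position": TCP position; "tcp_rot": TCP orientation; "force": force on the tool from outside, world axes, zero at the start; "moment": the same for the moment, N m; "opening": opening from 0.0 (shut) to 1.0 (fully open); "grasp_force": force on a finger pad.
Only numpy, scipy, OpenCV 4.12 (cv2) and the standard library are available. Lean on these libraries where they do the work, as an engineer would, in place of code of your own. Each camera call takes 0.05 s, during which the arm holds its last target. There are 200 camera calls.

## Working session

There is one attempt and no reset: what is moved stays moved. The work goes in short steps, Python scripts to look and compute and a tool call to move; the robot and the scene stay as the last step left them, time stands still between calls to the robot, and variables do not carry over. Pictures are saved under pics/ and viewed, at most 10 in all, crops included, and the job is handed in when it is done.

Besides the shell and the picture viewer there is one more tool, called by a JSON object that holds its "api" and its "payload", one argument or row to a line. apply_moves: Moves the arm, as the interface text tells. Its arguments: {"type":"object","properties":{"steps":{"type":"array","items":{"type":"array","items":{"type":"array","items":{"type":"number"}}}}},"required":["steps"]}

```bash
mkdir -p pics; python3 - <<'E'
from rig import bot
import cv2
for n in("scene","top"):
    im=bot.capture(n); cv2.imwrite(f"pics/{n}0.png",im)
    m=bot.camera_model(n); print(n,m["intrinsics"],m["R"],m["t"])
s=bot.read_state(); print(s["time_s"],s["position"],s["tcp_rot"],s["force"],s["opening"])
E
```

```text
scene [[403.49199368   0.         279.04389271]
 [  0.         403.49199368 204.30263341]
 [  0.           0.           1.        ]] [[-0.86586069  0.50012183  0.01278359]
 [ 0.35117732  0.62579527 -0.69645873]
 [-0.35631412 -0.59854693 -0.71748297]] [ 0.43828208 -0.06556787  1.49974495]
top [[470.14426938   0.         285.688962  ]
 [  0.         470.14426938 206.15004888]
 [  0.           0.           1.        ]] [[-0.00765186 -0.99994813 -0.00672183]
 [-0.9956516   0.00824273 -0.0927898 ]
 [ 0.09284039  0.00598259 -0.99566303]] [0.00329554 0.52479253 1.44287613]
0.1 [ 0.25915983 -0.56803395  0.23266676] [[ 9.09892855e-01  4.14843045e-01 -4.90489286e-04]
 [ 4.14843195e-01 -9.09890940e-01  1.89758735e-03]
 [ 3.40909158e-04 -1.93007732e-03 -9.99998079e-01]] [-0.46540164  0.14374287  0.4351263 ] 0.9981172576674407
```

View pics/top0.png

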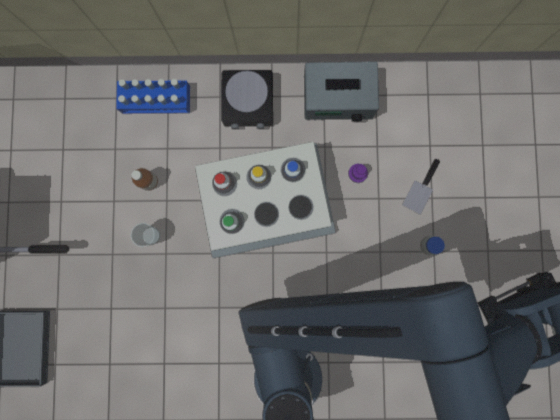

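View pics/scene0.png

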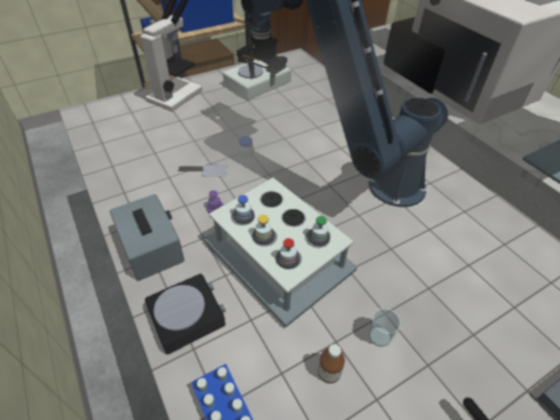

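Top view: red cap (220,180), yellow (258,172), blue (292,167) and green (230,221). Possible mix-ups are the purple look-alike (358,173), the jar with a blue cap (433,245), the blue rack (152,95) and the black lids (266,213) and (300,207). I choose the four heads on the white plate and check them in a crop.

```bash
cat > h.py <<'E'
import numpy as np,cv2
RNG={"yellow":(18,34),"green":(50,85),"blue":(100,125),"red":(170,190)}
ROI={"top":(190,140,335,245),"scene":(225,185,340,275)}
def blobs(im,roi,smin=120,vmin=60):
    x0,y0,x1,y1=roi; hsv=cv2.cvtColor(im[y0:y1,x0:x1],cv2.COLOR_BGR2HSV); o={}
    for c,(a,b) in RNG.items():
        h=hsv[...,0].astype(int); h=np.where((h<10)&(b>180),h+180,h)
        m=((h>=a)&(h<=b)&(hsv[...,1]>smin)&(hsv[...,2]>vmin)).astype(np.uint8)
        n,_,st,ce=cv2.connectedComponentsWithStats(m)
        o[c]=[(st[i,4],st[i,:4]+[x0,y0,0,0],ce[i]+[x0,y0]) for i in range(1,n) if st[i,4]>=8]
        o[c].sort(key=lambda t:-t[0])
    return o
def P(m): return m["intrinsics"]@np.c_[m["R"],m["t"]]
def tri(ms,uvs):
    A=[]
    for m,(u,v) in zip(ms,uvs):
        p=P(m); A+=[u*p[2]-p[0],v*p[2]-p[1]]
    A=np.array(A); A/=np.linalg.norm(A[:,:3],axis=1)[:,None]
    x=np.linalg.lstsq(A[:,:3],-A[:,3],rcond=None)[0]; return x,np.abs(A@np.r_[x,1]).max()
def onplane(m,uv,z):
    d=m["R"].T@np.linalg.solve(m["intrinsics"],[*uv,1]); c=-m["R"].T@m["t"]
    return c+d*(z-c[2])/d[2]
E
python3 - <<'E'
from h import *
from rig import bot
a=cv2.imread("pics/top0.png");b=cv2.imread("pics/scene0.png")
A=blobs(a,ROI["top"]);B=blobs(b,ROI["scene"]);ms=[bot.camera_model(n) for n in("top","scene")]
for c in RNG:
    print(c,[(t[0],*t[1],*t[2].round(1)) for t in A[c]],[(t[0],*t[1],*t[2].round(1)) for t in B[c]])
    if A[c] and B[c]: print(tri(ms,[A[c][0][2],B[c][0][2]]), onplane(ms[0],A[c][0][2],.22),onplane(ms[1],B[c][0][2],.22))
cr=[cv2.resize(i[y0:y1,x0:x1],(395,350),interpolation=cv2.INTER_CUBIC) for i,(x0,y0,x1,y1) in((a,ROI["top"]),(b,ROI["scene"]))]
cv2.imwrite("pics/crop1.png",np.hstack(cr))
E
```

```text
yellow [(np.int32(80), np.int64(253), np.int64(167), np.int64(10), np.int64(10), np.float64(257.4), np.float64(171.2))] [(np.int32(56), np.int64(259), np.int64(216), np.int64(9), np.int64(8), np.float64(262.8), np.float64(219.1))]
(array([0.60278401, 0.07442095, 0.21962893]), np.float64(3.3998753256048175e-05)) [0.60275017 0.07437736 0.22      ] [0.60291122 0.07474018 0.22      ]
green [(np.int32(59), np.int64(224), np.int64(217), np.int64(9), np.int64(8), np.float64(228.0), np.float64(220.6))] [(np.int32(41), np.int64(317), np.int64(217), np.int64(8), np.int64(7), np.float64(320.7), np.float64(220.1))]
(array([0.46892993, 0.15374102, 0.21965278]), np.float64(0.00011902311917683095)) [0.46881397 0.15376942 0.22      ] [0.46922847 0.15391488 0.22      ]
blue [(np.int32(81), np.int64(288), np.int64(161), np.int64(10), np.int64(10), np.float64(292.4), np.float64(165.7))] [(np.int32(43), np.int64(239), np.int64(196), np.int64(8), np.int64(7), np.float64(242.4), np.float64(198.8))]
(array([ 0.61666124, -0.02109892,  0.22008584]), np.float64(0.0003962525747425172)) [ 0.61702177 -0.02131218  0.22      ] [ 0.61631755 -0.02090896  0.22      ]
red [(np.int32(75), np.int64(215), np.int64(174), np.int64(10), np.int64(10), np.float64(219.5), np.float64(178.2))] [(np.int32(64), np.int64(284), np.int64(239), np.int64(9), np.int64(9), np.float64(288.1), np.float64(242.8))]
(array([0.58489069, 0.17732483, 0.21943835]), np.float64(0.00036550057638279343)) [0.58450153 0.1774569  0.22      ] [0.58542831 0.17747954 0.22      ]
```

View pics/crop1.png

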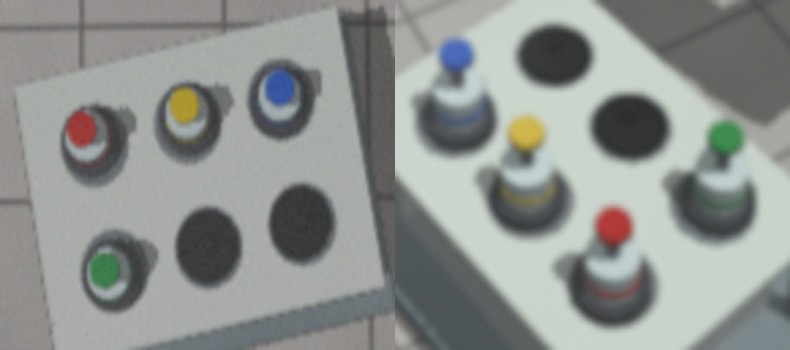

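The crop confirms the choice: blue (280,88), yellow (184,105), red (82,128) and green (104,270), each with a matching barrel band. The caps triangulate to z≈0.22, which agrees with the text. Next I shut the fingers, rise and go above yellow.

{"api": "apply_moves", "payload": {
  "steps": [
    [[0,0,-3,0,0,0,-1],[1,-1,-6,0,0,0,-1],[4,-3,-7,0,0,0,-1],[8,-6,-7,0,0,0,-1],[12,-9.5,-7,0,0,0,-1],[16,-12.5,-7,0,0,0,-1],[20,-15.5,-7,0,0,0,-1],[24,-18.5,-7,0,0,0,-1],[28,-21.5,-7,0,0,0,-1],[32,-24.5,-7,0,0,0,-1],[36,-27.5,-7,0,0,0,-1],[40,-30.5,-7,0,0,0,-1],[44,-33.5,-7,0,0,0,-1],[48,-36.5,-7,0,0,0,-1],[52,-39.5,-7,0,0,0,-1],[55,-42,-7,0,0,0,-1],[57,-43.6,-7,0,0,0,-1],[57.9,-44.2,-7,0,0,0,-1],[57.9,-44.2,-7,0,0,0,-1],[57.9,-44.2,-7,0,0,0,-1]]
  ]
}}

```text
time_s: 2.6
position: [0.6023, 0.0727, 0.3034]
tcp_rot: [[0.91, 0.414, -0.001], [0.414, -0.91, -0.0], [-0.001, 0.0, -1.0]]
force: [0.6, 0.3, -0.1]
opening: 0.008
grasp_force: 0.0
```

```bash
python3 - <<'E'
from rig import bot
from h import *
m=bot.camera_model("wrist"); im=bot.capture("wrist"); cv2.imwrite("pics/w1.png",im)
s=bot.read_state(); R=np.array(s["tcp_rot"]);p=np.array(s["position"]); print(s["time_s"],p,R.round(4),s["force"],s["opening"])
print(R.T@(np.array([.6028,.0744,.28])-p)*100)
for c,l in blobs(im,(0,0,560,420)).items():
    for t in l[:3]:
        if t[0]>60: print(c,t[0],t[1],t[2].round(1),onplane(m,t[2],.225).round(4))
E
```

```text
2.65 [0.60234686 0.07265043 0.30350244] [[ 9.104e-01  4.137e-01 -6.000e-04]
 [ 4.137e-01 -9.104e-01 -3.000e-04]
 [-7.000e-04  1.000e-04 -1.000e+00]] [-0.14339141  0.12813143  0.4307906 ] 0.00615730924947804
[ 0.11523438 -0.14066764  2.35015867]
yellow 1441 [251 199  43  43] [271.9 219.7] [0.6042 0.0781 0.225 ]
yellow 262 [255 297   6  58] [257.4 326.3] [0.5246 0.0539 0.225 ]
yellow 185 [295 301   4  54] [296.3 328.6] [0.5346 0.0271 0.225 ]
green 286 [ 84 340  35  11] [101.2 344. ] [0.4624 0.1534 0.225 ]
green 81 [532  54  28  17] [545.4  62.2] [ 0.7588 -0.0269  0.225 ]
blue 1328 [384 236  43  41] [405.8 256.4] [ 0.6179 -0.0163  0.225 ]
blue 156 [359 205  46  42] [375.9 215.9] [0.6351 0.0167 0.225 ]
red 1653 [ 93 160  49  45] [116.8 181.8] [0.5865 0.1792 0.225 ]
red 189 [126 138  46  53] [158.2 155.5] [0.6135 0.1605 0.225 ]
```

View pics/w1.png

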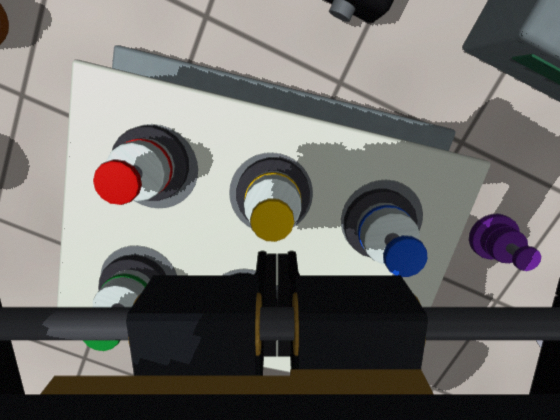

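The wrist view shows yellow (272,220) just ahead of the fingertips, blue (405,256), red (117,182) and green (100,340) partly hidden. I take the mean of the two estimates and go down to about 1 cm above yellow.

{"api": "apply_moves", "payload": {
  "steps": [
    [[0.2,-0.2,2,0,0,0,-1],[0.25,-0.25,4,0,0,0,-1],[0.25,-0.25,5.3,0,0,0,-1],[0.25,-0.25,5.8,0,0,0,-1],[0.25,-0.25,5.8,0,0,0,-1],[0.25,-0.25,5.8,0,0,0,-1]]
  ]
}}

```text
time_s: 3.4
position: [0.6045, 0.0769, 0.2464]
tcp_rot: [[0.91, 0.415, 0.002], [0.415, -0.91, -0.0], [0.001, 0.001, -1.0]]
force: [1.1, -0.3, 0.6]
opening: 0.004
grasp_force: 0.0
```

```bash
python3 - <<'E'
from rig import bot
from h import *
m=bot.camera_model("wrist"); im=bot.capture("wrist"); cv2.imwrite("pics/w2.png",im)
a=bot.camera_model("top");s=bot.read_state(); p=np.array(s["position"]); print(p,s["force"])
for c,l in blobs(im,(0,0,560,420)).items():
    for t in l[:1]: print(c,t[0],t[1],t[2].round(1),onplane(m,t[2],.225).round(4))
q=P(m)@np.r_[p+np.array(s["tcp_rot"])[:,2]*.011,1];print("tip px",q[:2]/q[2])
b=bot.capture("scene");cv2.imwrite("pics/s2.png",cv2.resize(b[185:275,225:340],(690,540),interpolation=cv2.INTER_CUBIC))
E
```

```text
[0.60449599 0.07698121 0.2463449 ] [-0.22305768 -0.04369505  0.01119207]
yellow 7209 [ 42 370 391  24] [251.6 383.5] [0.5284 0.0592 0.225 ]
green 68 [ 38 377  13  18] [ 43.  386.2] [0.4764 0.1688 0.225 ]
blue 1015 [422 282  51  25] [446.5 295.7] [ 0.6245 -0.0124  0.225 ]
red 2787 [ 45 187  64  57] [ 76.8 215.2] [0.5871 0.1789 0.225 ]
tip px [278.60654566 272.97189841]
```

View pics/w2.png

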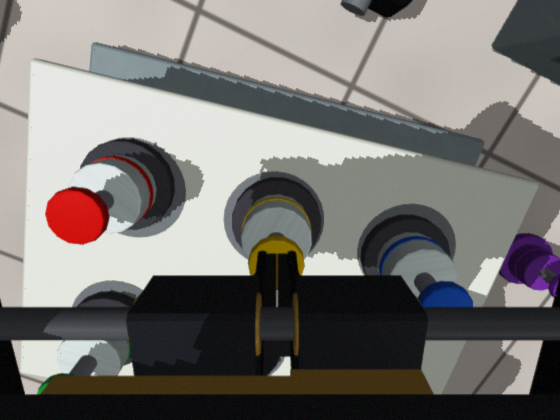

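View pics/s2.png

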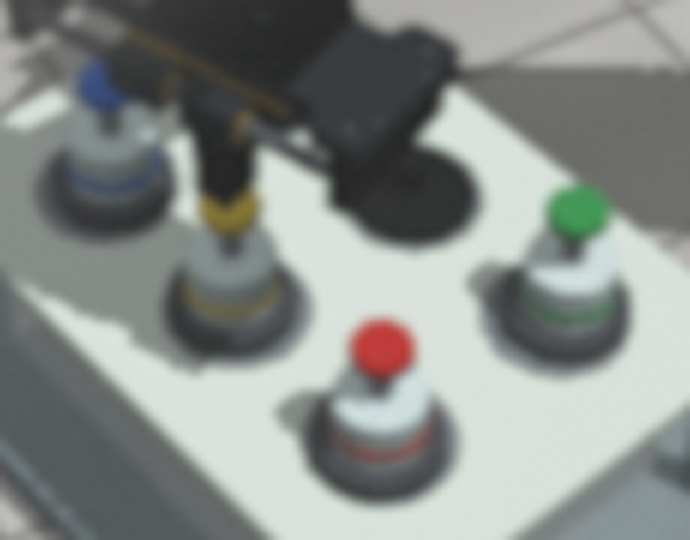

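The fingertips sit centred over the yellow cap: the tip is at (278,273) in the wrist view, and the disc spans x 250–303. I press slowly.

{"api": "apply_moves", "payload": {
  "steps": [
    [[0,0,0.4,0,0,0,-1],[0,0,0.7,0,0,0,-1],[0,0,0.9,0,0,0,-1],[0,0,1.1,0,0,0,-1],[0,0,1.3,0,0,0,-1],[0,0,1.5,0,0,0,-1],[0,0,1.7,0,0,0,-1],[0,0,1.9,0,0,0,-1],[0,0,2.1,0,0,0,-1],[0,0,2.3,0,0,0,-1],[0,0,2.5,0,0,0,-1],[0,0,2.7,0,0,0,-1],[0,0,2.7,0,0,0,-1]]
  ]
}}

```text
time_s: 5.12
position: [0.604, 0.0771, 0.2187]
tcp_rot: [[0.91, 0.415, 0.0], [0.415, -0.91, 0.0], [0.0, 0.0, -1.0]]
force: [-1.4, -0.2, 4.1]
opening: 0.006
grasp_force: 2.1
```

{"api": "apply_moves", "payload": {
  "steps": [
    [[0,0,0.1,0,0,0,-1],[0,0,0.2,0,0,0,-1],[0,0,0.3,0,0,0,-1],[0,0,0.4,0,0,0,-1],[0,0,0.4,0,0,0,-1]]
  ]
}}

```text
time_s: 5.75
position: [0.6041, 0.0771, 0.2157]
tcp_rot: [[0.91, 0.415, 0.001], [0.415, -0.91, -0.0], [0.001, 0.0, -1.0]]
force: [-3.3, 0.0, 8.5]
opening: 0.008
grasp_force: 4.5
```

8.5 N means it is against the stop. I lift and go to green.

{"api": "apply_moves", "payload": {
  "steps": [
    [[0,0,-1,0,0,0,-1],[0,0,-4,0,0,0,-1],[0,0,-7,0,0,0,-1],[-2,-2.8,-8,0,0,0,-1],[-5,-7,-8,0,0,0,-1],[-7.5,-10.6,-8,0,0,0,-1],[-9,-12.7,-8,0,0,0,-1],[-9,-12.7,-8,0,0,0,-1],[-9,-12.7,-5.5,0,0,0,-1],[-9,-12.7,-3.5,0,0,0,-1],[-9,-12.7,-3,0,0,0,-1],[-9,-12.7,-3,0,0,0,-1],[-9,-12.7,-3,0,0,0,-1]]
  ]
}}

```text
time_s: 7.38
position: [0.4705, 0.1551, 0.2453]
tcp_rot: [[0.91, 0.415, 0.002], [0.415, -0.91, 0.0], [0.002, 0.001, -1.0]]
force: [0.2, 1.0, -0.3]
opening: 0.001
grasp_force: 0.0
```

```bash
python3 - <<'E'
from rig import bot
from h import *
im=bot.capture("wrist")
cv2.imwrite("pics/w3.png",im)
m=bot.camera_model("top");A=blobs(bot.capture("top"),ROI["top"]);B=blobs(bot.capture("scene"),ROI["scene"]);ms=[bot.camera_model(n) for n in("top","scene")]
s=bot.read_state();print(s["position"],s["force"])
for c in RNG:
    if A[c] and B[c]: print(c,A[c][0][0],B[c][0][0],tri(ms,[A[c][0][2],B[c][0][2]]))
E
```

```text
[0.46998474 0.1552454  0.24522033] [-0.71750357 -0.09864452 -0.08869497]
yellow 77 62 (array([0.60239214, 0.07408557, 0.20559026]), np.float64(0.0001944379552775155))
blue 82 46 (array([ 0.61673084, -0.02114434,  0.22022073]), np.float64(0.0004701354707840055))
red 76 65 (array([0.58495889, 0.17747065, 0.21945304]), np.float64(0.00026722623222941166))
```

View pics/w3.png

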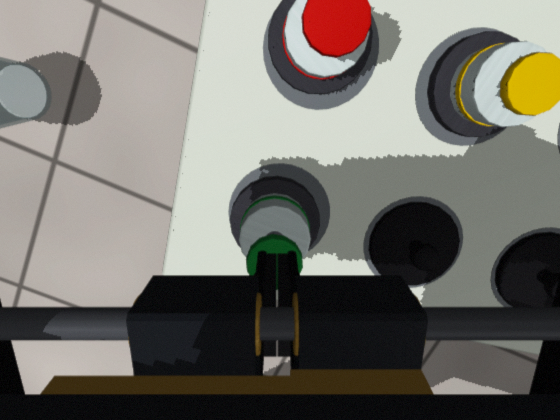

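Yellow is 14 mm lower and its head has not shifted. The tip is over the green cap (disc x 246–302, tip about 278), so I press.

{"api": "apply_moves", "payload": {
  "steps": [
    [[0,0,0.4,0,0,0,-1],[0,0,0.7,0,0,0,-1],[0,0,0.9,0,0,0,-1],[0,0,1.1,0,0,0,-1],[0,0,1.3,0,0,0,-1],[0,0,1.5,0,0,0,-1],[0,0,1.7,0,0,0,-1],[0,0,1.9,0,0,0,-1],[0,0,2.1,0,0,0,-1],[0,0,2.3,0,0,0,-1],[0,0,2.5,0,0,0,-1],[0,0,2.6,0,0,0,-1],[0,0,2.7,0,0,0,-1],[0,0,2.7,0,0,0,-1]]
  ]
}}

```text
time_s: 9.28
position: [0.4693, 0.1553, 0.2178]
tcp_rot: [[0.91, 0.415, -0.0], [0.415, -0.91, 0.0], [-0.0, -0.0, -1.0]]
force: [-3.0, 0.4, 5.2]
opening: 0.005
grasp_force: 2.8
```

{"api": "apply_moves", "payload": {
  "steps": [
    [[0,0,0.1,0,0,0,-1],[0,0,0.2,0,0,0,-1],[0,0,0.3,0,0,0,-1],[0,0,0.3,0,0,0,-1]]
  ]
}}

```text
time_s: 9.78
position: [0.4693, 0.1553, 0.2154]
tcp_rot: [[0.91, 0.415, 0.0], [0.415, -0.91, -0.0], [0.0, 0.0, -1.0]]
force: [-3.3, 0.5, 8.5]
opening: 0.012
grasp_force: 4.7
```

At the stop (8.5 N). On to blue.

{"api": "apply_moves", "payload": {
  "steps": [
    [[0,0,-1,0,0,0,-1],[0,0,-4,0,0,0,-1],[0,0,-7,0,0,0,-1],[0.8,3,-8,0,0,0,-1],[2,7,-8,0,0,0,-1],[3.2,11.2,-8,0,0,0,-1],[4.4,15.4,-8,0,0,0,-1],[5.5,19.3,-8,0,0,0,-1],[6.3,22,-8,0,0,0,-1],[6.3,22,-8,0,0,0,-1],[6.3,22,-5.5,0,0,0,-1],[6.3,22,-3.5,0,0,0,-1],[6.3,22,-3,0,0,0,-1],[6.3,22,-3,0,0,0,-1],[6.3,22,-3,0,0,0,-1]]
  ]
}}

```text
time_s: 11.65
position: [0.6186, -0.0186, 0.2456]
tcp_rot: [[0.91, 0.415, 0.002], [0.415, -0.91, -0.0], [0.002, 0.001, -1.0]]
force: [-0.9, -1.1, -0.5]
opening: 0.002
grasp_force: 0.0
```

```bash
python3 - <<'E'
from rig import bot
from h import *
im=bot.capture("wrist")
cv2.imwrite("pics/w4.png",im)
A=blobs(bot.capture("top"),ROI["top"]);B=blobs(bot.capture("scene"),ROI["scene"]);ms=[bot.camera_model(n) for n in("top","scene")]
s=bot.read_state();print(s["position"],s["force"])
for c in RNG:
    if A[c] and B[c]: print(c,A[c][0][0],B[c][0][0],tri(ms,[A[c][0][2],B[c][0][2]]))
E
```

```text
[ 0.61842759 -0.01877346  0.24543457] [-0.28412526 -0.02105656 -0.00745353]
green 67 40 (array([0.46850888, 0.15351503, 0.20350022]), np.float64(0.00015880748198854322))
red 75 64 (array([0.58489069, 0.17732483, 0.21943835]), np.float64(0.00036550057638279343))
```

View pics/w4.png

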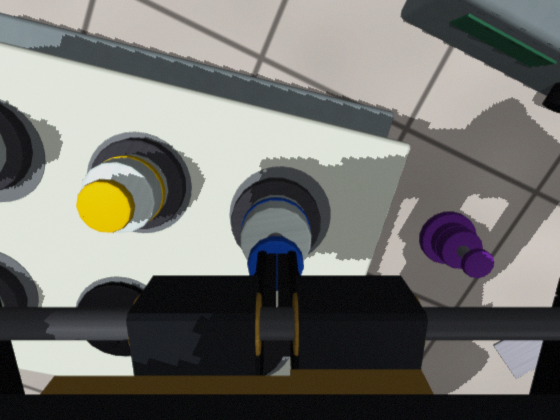

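Green is 16 mm down. The tip is centred over the blue cap (disc x 249–303), so I press.

{"api": "apply_moves", "payload": {
  "steps": [
    [[0,0,0.4,0,0,0,-1],[0,0,0.7,0,0,0,-1],[0,0,0.9,0,0,0,-1],[0,0,1.1,0,0,0,-1],[0,0,1.3,0,0,0,-1],[0,0,1.5,0,0,0,-1],[0,0,1.7,0,0,0,-1],[0,0,1.9,0,0,0,-1],[0,0,2.1,0,0,0,-1],[0,0,2.3,0,0,0,-1],[0,0,2.5,0,0,0,-1],[0,0,2.6,0,0,0,-1],[0,0,2.7,0,0,0,-1],[0,0,2.7,0,0,0,-1]]
  ]
}}

```text
time_s: 13.55
position: [0.6179, -0.0188, 0.218]
tcp_rot: [[0.91, 0.415, -0.0], [0.415, -0.91, -0.0], [-0.0, 0.0, -1.0]]
force: [-2.7, 0.9, 5.7]
opening: 0.004
grasp_force: 2.7
```

{"api": "apply_moves", "payload": {
  "steps": [
    [[0,0,0.1,0,0,0,-1],[0,0,0.2,0,0,0,-1],[0,0,0.3,0,0,0,-1],[0,0,0.3,0,0,0,-1]]
  ]
}}

```text
time_s: 14.05
position: [0.6179, -0.0188, 0.2158]
tcp_rot: [[0.91, 0.415, 0.0], [0.415, -0.91, -0.0], [0.0, 0.0, -1.0]]
force: [-3.5, 0.9, 9.3]
opening: 0.002
grasp_force: 4.4
```

All three are at their stops. I lift clear and check.

{"api": "apply_moves", "payload": {
  "steps": [
    [[0,0,-1,0,0,0,-1],[0,0,-4,0,0,0,-1],[0,0,-7.5,0,0,0,-1],[0,0,-11,0,0,0,-1],[-2,3,-13,0,0,0,-1],[-4,7,-14,0,0,0,-1],[-6,11,-14,0,0,0,-1],[-8,15,-14,0,0,0,-1],[-10,19,-14,0,0,0,-1],[-11,21,-14,0,0,0,-1],[-11,21,-14,0,0,0,-1],[-11,21,-14,0,0,0,-1]]
  ]
}}

```text
time_s: 15.55
position: [0.6052, -0.2539, 0.3544]
tcp_rot: [[0.909, 0.416, -0.0], [0.416, -0.909, 0.001], [0.0, -0.001, -1.0]]
force: [0.7, -0.2, 0.5]
opening: 0.008
grasp_force: 0.0
```

```bash
python3 - <<'E'
from rig import bot
from h import *
a=bot.capture("top");b=bot.capture("scene");A=blobs(a,ROI["top"]);B=blobs(b,ROI["scene"]);ms=[bot.camera_model(n) for n in("top","scene")]
s=bot.read_state();print(s["time_s"],s["position"],s["force"])
for c in RNG:
    print(c,len(A[c]),len(B[c]))
    if A[c] and B[c]: print(A[c][0][0],B[c][0][0],tri(ms,[A[c][0][2],B[c][0][2]]))
cv2.imwrite("pics/end.png",np.hstack([cv2.resize(i,(400,300)) for i in (a,b)]))
E
```

```text
15.65 [ 0.60533255 -0.25360519  0.35470861] [ 0.28636619 -0.85801596  0.55945358]
yellow 1 1
75 55 (array([0.60277858, 0.07439391, 0.20449659]), np.float64(6.321227311933963e-05))
green 1 1
60 41 (array([0.46856466, 0.15366343, 0.20335799]), np.float64(4.362775403399244e-05))
blue 1 1
76 44 (array([ 0.61638637, -0.02125879,  0.20388909]), np.float64(6.7160595277337976e-06))
red 1 1
76 64 (array([0.58498874, 0.17741175, 0.21959901]), np.float64(0.000330661757330708))
```

View pics/end.png

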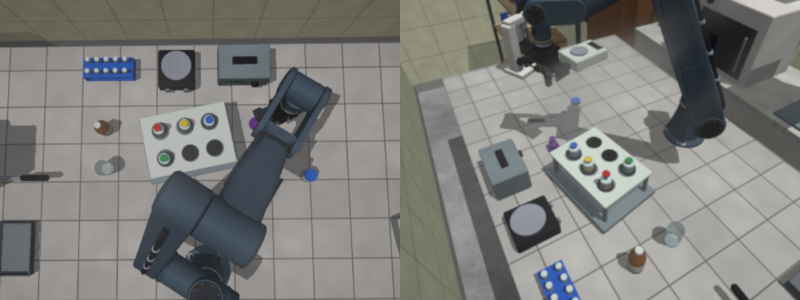

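The yellow, green and blue caps are 15–16 mm down, red is unchanged, nothing has shifted, and the hand is clear.

```bash
python3 -c "
from rig import bot
print(bot.hand_in())"
```

```text
the job is handed in; nothing more can be done
None
```

The yellow, green and blue caps were pressed down to their stops in that order (15–16 mm by camera). Red and everything else was left in place, the hand ended clear, and the job was handed in at about 16 s; no verdict came back.

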